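# Make up a whistle lot on the sprung scale

## Task

Unclip every whistle from the rail by lifting it up against its sprung catch and put it in the pan of the scale; then add brass collars from the dish, until the pan's pointer rests between the two fingers of the brass gate without touching either. Leave the gate, the fipple plug and the jar as they are and let no part fall to the floor; collars that are not needed may stay where they are.

Things in the scene. Friction and masses are not known exactly. Their poses are not given: they have to be found in the camera images.
- whistle0: Nickel whistle, about 100 g: a tube 22 mm across, 90 mm long, level along its x axis, with a brass saddle clip (32 x 20 mm) under its middle. Origin: underside of the clip's two legs; tube axis 48 mm above it. The legs straddle the rail, 18 mm deep, held by a sprung catch: it comes straight up with a pull of about 8 N. 1 to 3 are present, others absent.
- whistle1: Nickel whistle, about 100 g: a tube 22 mm across, 90 mm long, level along its x axis, with a brass saddle clip (32 x 20 mm) under its middle. Origin: underside of the clip's two legs; tube axis 48 mm above it. The legs straddle the rail, 18 mm deep, held by a sprung catch: it comes straight up with a pull of about 8 N. 1 to 3 are present, others absent.
- whistle2: Nickel whistle, about 100 g: a tube 22 mm across, 90 mm long, level along its x axis, with a brass saddle clip (32 x 20 mm) under its middle. Origin: underside of the clip's two legs; tube axis 48 mm above it. The legs straddle the rail, 18 mm deep, held by a sprung catch: it comes straight up with a pull of about 8 N. 1 to 3 are present, others absent.
- collar0: Brass collar, a plain ring 36 mm across, 28 mm bore, 22 mm tall, about 70 g (each differs a little). Origin: centre of its underside, z along its axis. Starts flat in the ceramic dish; all seven are alike.
- collar1: Brass collar, a plain ring 36 mm across, 28 mm bore, 22 mm tall, about 70 g (each differs a little). Origin: centre of its underside, z along its axis. Starts flat in the ceramic dish; all seven are alike.
- collar2: Brass collar, a plain ring 36 mm across, 28 mm bore, 22 mm tall, about 70 g (each differs a little). Origin: centre of its underside, z along its axis. Starts flat in the ceramic dish; all seven are alike.
- collar3: Brass collar, a plain ring 36 mm across, 28 mm bore, 22 mm tall, about 70 g (each differs a little). Origin: centre of its underside, z along its axis. Starts flat in the ceramic dish; all seven are alike.
- collar4: Brass collar, a plain ring 36 mm across, 28 mm bore, 22 mm tall, about 70 g (each differs a little). Origin: centre of its underside, z along its axis. Starts flat in the ceramic dish; all seven are alike.
- collar5: Brass collar, a plain ring 36 mm across, 28 mm bore, 22 mm tall, about 70 g (each differs a little). Origin: centre of its underside, z along its axis. Starts flat in the ceramic dish; all seven are alike.
- collar6: Brass collar, a plain ring 36 mm across, 28 mm bore, 22 mm tall, about 70 g (each differs a little). Origin: centre of its underside, z along its axis. Starts flat in the ceramic dish; all seven are alike.
- rail: Fixed aluminium rail, left or right on the counter, on a steel foot 75 x 290 mm. Origin: centre of the foot's underside. The rail runs along y, 14 mm thick, top at 75 mm. Whistles clip over it at y = -85, 0, 85 mm, tubes across it, clip feet at z = 57 mm, between stops 81 mm high; sprung noses on the +x face hold them. Draw up at least 25 mm to clear.
- dish: Fixed shallow square white ceramic dish, 190 mm across, on the other side of the counter. Origin: centre of its underside; inner floor 6 mm up, rim 10 mm high.
- scale: Fixed green base of the sprung scale, in the middle of the counter, 150 x 170 mm, origin at the centre of its underside; a flat aluminium post 125 mm tall stands at its x = +139 mm and carries the gate.
- pan_floor (a point): Centre of the upper face of the scale's flat steel pan (200 mm along x by 240 mm along y, walls 3 mm thick rising 8 mm above the floor). 125 mm above the counter when empty; the pan stays level and sinks as it is loaded.
- pan (a joint): How far the pan has sunk, m: 0 empty, 0.085 at most; about 0.13 mm per gram, so a collar sinks it about 9 mm and a whistle about 13 mm.
- pointer (a point): Tip of the small dark pointer (3 mm thick) that sticks out of the pan's +x edge and sinks with it.
- gate_mid (a point): Middle of the gap of the brass gate on the scale's post: two short brass fingers, one above the other, 17 mm clear between them; the pointer passes up and down between them. Set 60 to 70 mm below the empty pan's pointer, differing from job to job; held by friction.
- plug: Bystander: turned olive-wood fipple plug, 26 mm across and 42 mm tall, standing on the counter beyond the scale. Origin: centre of its underside.
- jar: Bystander: amber glass jar with a steel cap, 56 mm across and 60 mm tall. Origin: centre of its underside.
- crimp: Bystander: fixed brass crimp block 90 x 70 mm with a short steel lever (120 mm high in all), beyond the dish or the rail. Origin: centre of its underside.
There are look-alikes about, which are no part of the job. What is shaped like the collar2 but orange is not meant.

How it is judged:
By the outcome, as a careful person would: the job done as asked, in the order asked, and still so for the second after the job is handed in, with the robot touching nothing.
Of whistle0, whistle1, whistle2 only 1 to 3 are there at a start; the rules pass over those that are not, and their reading is None.
At some moment in a run one of collar0, collar1, collar2, collar3, collar4, collar5, collar6 may be knocked a few centimetres aside while the robot is not near it.
Once in a run the grip may slacken for a moment while it holds something.
It also fails if it takes over 210 s, if anything falls off the work surface, if the arm or the gripper's body presses on something with over 40 N, if the wrist force passes 120 N, or if a joint passes its speed limit or range.

## Robot

A 6-joint arm with a two-finger parallel gripper is mounted at the origin on the work surface. World frame = base frame: x ahead of the robot, y to its left, z up, the work surface at z = 0. Lengths are in mm, angles in rad, forces in N, time in s.
With the tool pointing down it reaches from about 350 to 775 mm from the base axis. Payload 7.3 kg.
Tool frame: the origin (TCP) lies at the centre of the arm's flange, where the gripper is bolted on; the fingertips stand 178 mm ahead of it and the grasp point (between the pads) lies 159 mm ahead of it; z points along the fingers, y is the line along which they close (so a half turn about z gives the same grasp; the last joint's range is limited). The gripper opens to 92 mm and grips with 3 to 60 N. Pads are 19 mm wide; open, the fingers measure 130 mm over their backs; the gripper's body (75 mm by 190 mm) begins 47 mm behind the grasp point.
Start: joints at [-1.25, 0.342, 1.524, -0, 1.275, -0.146], TCP at [236.285, -468.825, 404.741] pointing down, gripper open.
Joint ranges: [-2.53, 2.53], [-0.77, 2.02], [0.04, 2.7], [-1, 4.14], [0.28, 2.66], [-3.11, 3.11]. Speed limits (rad/s): [2.57, 2.57, 3.14, 3.14, 3.14, 3.14].

## Interface

Orientations are given as [roll, pitch, yaw] about the fixed x, y, z axes, in that order (R = Rz(yaw) Ry(pitch) Rx(roll)).
In Python, from plant import * gives the robot as it stands. The module is installed in compiled form; this text tells all that it offers.
- The arm moves only by the shell command python3 -m inch 'ROWS'. ROWS is JSON, a list of rows, each a list of 5 numbers: the shift along the tool's x, y, z in m, then the turn about the tool's z in rad, then the opening, from 0 (shut) to 1 (fully open). In form: [[tx, ty, tz, spin, claw], ...]. A call has 1 to 8 rows; each row is the pose to reach, as a shift and turn from the pose commanded when the call began, along the tool's axes at that moment; what a row does not reach only later rows make up. A row lasts 1/12 s, in which the tool goes at most 41.7 mm and 7.16 degrees, less where a joint would pass 70% of its speed; a pose out of reach is approached as far as the arm can. A call with a gripper value outside its range is refused whole. The fingers move at their own pace and stop on an object; the grip force is fixed at half the most. Time passes only in rows, so rows that repeat a pose let the fingers close. It gives the time, the measured TCP pose, the force, the opening and the grip force at its end, in the units of the state.
- get_obs(): the state, without advancing time (a new reading comes with each control period).
- capture(name): name is "side" or "top" or "wrist"; returns a dict with "color" (480x640x3 uint8, red, green, blue), "intrinsics" (3x3 intrinsics, pixels), "pose" (4x4, takes a point from camera to world coordinates). Camera axes: x right, y down, z forward; pixel columns grow to the right and rows downward; lengths in mm; the calibration is good to about 2 mm. The wrist camera is an equidistant fisheye: a pixel r from the principal point sees the ray r / f radians off the axis. A picture is of the moment at which its call begins. There is no depth.
- close_job(): hands the job in; it is judged then, once.
Trained networks look in a picture, given as the dict that the camera call returned (one of the last four; its "shot" number tells which), for a name from the list of things; names that differ only in an ending like _2 or _b are one class to them, and where a whole thing is asked for, a point or a joint stands for the part that bears it (a point fixed in the world has none). Each returns a list of dicts, best first, with "conf" (0 to 1); they miss things now and then, are a little off and sometimes report something else, mostly with a low value. They report only what shows in the picture. A call takes as long as a camera call. They do not tell look-alikes from the thing itself.
- look_for(picture, target): "rect" ([centre column, centre row, width, height] in pixels, round what is visible of it).
- trace(picture, target): "pixels" (480x640 bool, what is visible of it) and "rect" ([centre column, centre row, width, height] in pixels, round what is visible of it).
- tip_of(picture, target): "centre" ([column, row] in pixels: a listed point, or the origin of a listed thing).
The state is a dict: "time": time; "joint_positions": joint angles; "dq": joint speeds; "tau": joint torques, N m; "tool_pos": TCP position; "tcp_rot": TCP orientation; "contact_force": force on the tool from outside, world axes, zero at the start; "moment": the same for the moment, N m; "grip_width": finger opening in mm; "finger_force": force on a finger pad.
Only numpy, scipy, OpenCV 4.12 (cv2) and the standard library are available. Lean on these libraries where they do the work, as an engineer would, in place of code of your own. Each camera call takes 0.05 s, during which the arm holds its last target. There are 200 camera calls.

## Working session

There is one attempt and no reset: what is moved stays moved. The work goes in short steps, Python scripts to look and compute and a shell command to move; the robot and the scene stay as the last step left them, time stands still between calls to the robot, and variables do not carry over. Pictures are saved under pics/ and viewed, at most 14 in all, crops included, and the job is handed in when it is done.

```bash
mkdir -p pics; ls
python3 - <<'E'
from plant import *
import cv2,numpy as np
o=get_obs();print(o)
for n in("top","side"):
    p=capture(n);cv2.imwrite(f"pics/{n}0.png",p["color"][:,:,::-1]);print(n,p["intrinsics"].tolist(),p["pose"].round(3).tolist())
E
```

```text
pics
{'time': 0.0, 'joint_positions': array([-1.25000335e+00,  3.42721458e-01,  1.52499543e+00, -4.79779427e-07,
        1.27540985e+00, -1.46007950e-01]), 'dq': array([ 1.97591819e-03,  8.29162046e-05,  1.74765943e-03,  9.43902603e-04,
        7.59486640e-04, -5.60461638e-04]), 'tau': array([-1.42010569e-03, -4.31248248e+01, -2.44220603e+01,  7.17214867e-02,
        5.59448591e-02, -1.08560885e-04]), 'tool_pos': array([ 236.24108011, -468.69798645,  404.05295001]), 'tcp_rot': array([-3.14007483e+00, -2.22739070e-04,  4.66800896e-01]), 'contact_force': array([0.22463909, 0.72467559, 1.2422857 ]), 'moment': array([ 0.01285978,  0.02654953, -0.0384763 ]), 'finger_force': 0.0, 'grip_width': 91.63489299787916}
top [[433.69318744028004, 0.0, 317.74196595041224], [0.0, 433.69318744028004, 236.258147184571], [0.0, 0.0, 1.0]] [[0.022, -0.996, 0.086, 505.361], [-0.999, -0.019, 0.03, 34.609], [-0.028, -0.087, -0.996, 1173.693], [0.0, 0.0, 0.0, 1.0]]
side [[475.3356618400678, 0.0, 321.1032779845903], [0.0, 475.3356618400678, 238.54535341095286], [0.0, 0.0, 1.0]] [[-0.982, -0.112, 0.15, 448.748], [-0.187, 0.617, -0.764, 794.193], [-0.007, -0.779, -0.627, 702.498], [0.0, 0.0, 0.0, 1.0]]
```

View pics/top0.png

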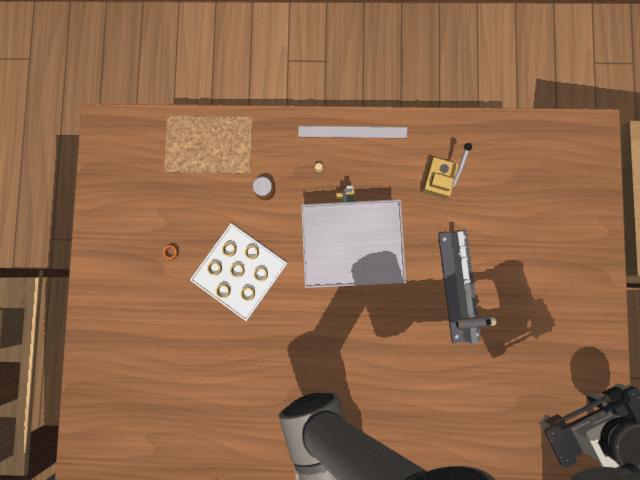

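View pics/side0.png

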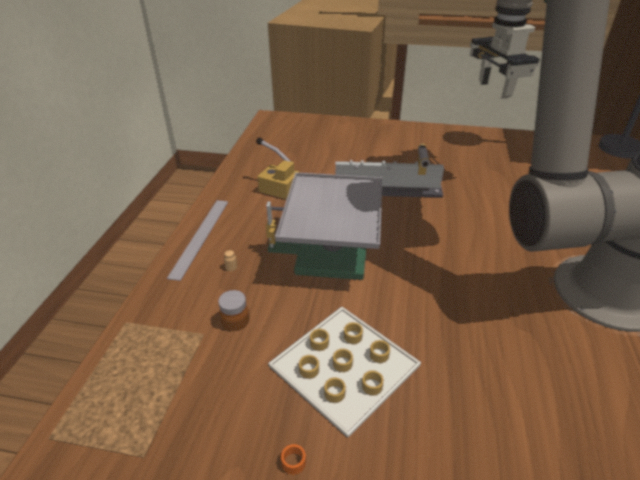

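The rail carries one whistle, at top (475,323). Seven brass collars sit in the white dish, at top (230,248), (252,251), (215,268), (237,269), (261,273), (224,289) and (248,292). Possible mix-ups:
- The orange ring at top (170,252), side (292,458), is the look-alike and stays out.
- The rail's white stops and noses near top (462,260) are not whistles.
- The plug at (319,167) and the jar at (263,187) are bystanders.

```bash
cat > h.py <<'E'
from plant import *
import cv2,numpy as np
from scipy.optimize import least_squares
def ray(p,uv):
    K=p["intrinsics"];T=p["pose"]
    d=np.array([(uv[0]-K[0,2])/K[0,0],(uv[1]-K[1,2])/K[1,1],1.])
    if p.get("fish"):
        r=np.hypot(d[0],d[1]);d=np.array([d[0]/r*np.sin(r),d[1]/r*np.sin(r),np.cos(r)])
    return T[:3,3],T[:3,:3]@(d/np.linalg.norm(d))
def cap(n):
    p=capture(n);p["fish"]=n=="wrist";return p
def atz(p,uv,z):
    c,d=ray(p,uv);return c+d*(z-c[2])/d[2]
def tri(a,b):
    A=np.zeros((3,3));B=np.zeros(3)
    for c,d in(a,b):
        M=np.eye(3)-np.outer(d,d);A+=M;B+=M@c
    x=np.linalg.solve(A,B);return x,[np.linalg.norm((np.eye(3)-np.outer(d,d))@(x-c)) for c,d in(a,b)]
def proj(p,X):
    T=p["pose"];c=T[:3,:3].T@(np.asarray(X,float)-T[:3,3]);K=p["intrinsics"]
    if p.get("fish"):
        r=np.hypot(c[0],c[1]);t=np.arctan2(r,c[2]);q=c[:2]/max(r,1e-9)*t
    else:q=c[:2]/c[2]
    return np.array([K[0,0]*q[0]+K[0,2],K[1,1]*q[1]+K[1,2]])
def shift(x,y,z,yaw=None):
    "shift in tool axes (m, rad) to reach TCP x,y,z,yaw, tool down"
    o=get_obs();r=o["tcp_rot"];a=r[2];w=np.array([x,y,z])-o["tool_pos"]
    s=0 if yaw is None else -((yaw-a+np.pi/2)%np.pi-np.pi/2)
    print("shift",np.round([(w[0]*np.cos(a)+w[1]*np.sin(a))/1e3,(w[0]*np.sin(a)-w[1]*np.cos(a))/1e3,-w[2]/1e3,s],4),"yaw",round(a,4),"q6",o["joint_positions"][5].round(2))
E
python3 - <<'E'
from h import *
t=cap("top");s=cap("side")
for n in["whistle0","rail","dish","scale","pan_floor","pointer","gate_mid","plug","jar","crimp"]:
    a=tip_of(t,n);b=tip_of(s,n)
    print(n,[(np.round(q["centre"]),round(q["conf"],2)) for q in a[:3]],[(np.round(q["centre"]),round(q["conf"],2)) for q in b[:3]], end=" ")
    if a and b:
        x,e=tri(ray(t,a[0]["centre"]),ray(s,b[0]["centre"]));print(x.round(1),np.round(e,1))
    else:print()
for q in tip_of(t,"collar0"): print("c",np.round(q["centre"],1),round(q["conf"],2),atz(t,q["centre"],6).round(1))
for q in tip_of(s,"collar0"): print("cs",np.round(q["centre"],1),round(q["conf"],2),atz(s,q["centre"],6).round(1))
c=t["color"][190:360,180:520]
a=cv2.resize(t["color"][225:315,185:295],None,fx=4,fy=4,interpolation=2)
b=cv2.resize(t["color"][225:350,425:515],None,fx=3.6,fy=2.88*1,interpolation=2)[:360]
d=cv2.resize(s["color"][190:280,250:320],None,fx=4,fy=4,interpolation=2)[:360]
im=np.hstack([a[:,:],d]) ; im=im[:,:700]
cv2.imwrite("pics/crop1.png",im[:,:,::-1])
w=trace(t,"whistle0")
for q in w: 
    v=np.argwhere(q["pixels"])[:,::-1].astype(np.float32);print("w",q["conf"],q["rect"],cv2.minAreaRect(v))
    wd=np.array([atz(t,u,110)[:2] for u in v],np.float32);print(cv2.minAreaRect(wd))
E
```

```text
whistle0 [(array([467., 322.]), 0.84), (array([242., 271.]), 0.54), (array([252., 253.]), 0.15)] [(array([421., 172.]), 0.76), (array([383., 189.]), 0.32)] [ 395.1 -313.    55.3] [1.9 1.9]
rail [(array([457., 286.]), 0.55)] [(array([334., 392.]), 0.18)] [  560.   -713.1 -1551.8] [119.7 119.7]
dish [(array([323., 170.]), 0.69), (array([238., 274.]), 0.68)] [(array([346., 367.]), 0.86), (array([319., 341.]), 0.6), (array([371., 386.]), 0.42)] [ 673.7   96.5 -179.1] [158.8 158.8]
scale [(array([349., 248.]), 0.69)] [(array([335., 251.]), 0.56)] [577.2 -16.1   4.6] [0.4 0.4]
pan_floor [(array([354., 244.]), 0.68)] [(array([333., 208.]), 0.93)] [581.5 -21.6 121.1] [1.6 1.6]
pointer [(array([348., 189.]), 0.87)] [(array([274., 210.]), 0.59)] [712.6  -5.9 110.6] [4. 4.]
gate_mid [(array([343., 196.]), 0.51)] [(array([276., 235.]), 0.53)] [707.5   3.6  49.2] [1.7 1.7]
plug [] [(array([232., 270.]), 0.48), (array([321., 345.]), 0.46)] 
jar [(array([265., 188.]), 0.68), (array([230., 248.]), 0.68), (array([320., 170.]), 0.6)] [(array([233., 323.]), 0.93)] [738.8 218.9  -7.5] [0. 0.]
crimp [(ar
[... 489 characters left out ...]
s [334.8 394.5] 0.91 [515.6 346.7   6. ]
cs [341.3 364.3] 0.9 [514.3 285.3   6. ]
cs [353.6 338.4] 0.88 [500.8 224.2   6. ]
cs [371.3 385.3] 0.87 [457.9 318.1   6. ]
cs [307.2 371.1] 0.72 [570.3 310.1   6. ]
cs [320.5 345.5] 0.68 [558.  251.5   6. ]
cs [293.6 462.9] 0.66 [556.4 470.4   6. ]
w 0.67 [477.0, 323.1, 46.7, 14.0] ((476.0, 322.5), (40.0, 11.0), 0.0)
((397.57562255859375, -317.38677978515625), (26.03331184387207, 95.35774230957031), 1.458207130432129)
w 0.3 [354.3, 239.6, 102.2, 98.1] ((352.7116394042969, 238.39349365234375), (93.5629653930664, 100.95854949951172), 87.43623352050781)
((595.1716918945312, -19.127731323242188), (230.5673828125, 247.78248596191406), 3.9535491466522217)
```

View pics/crop1.png

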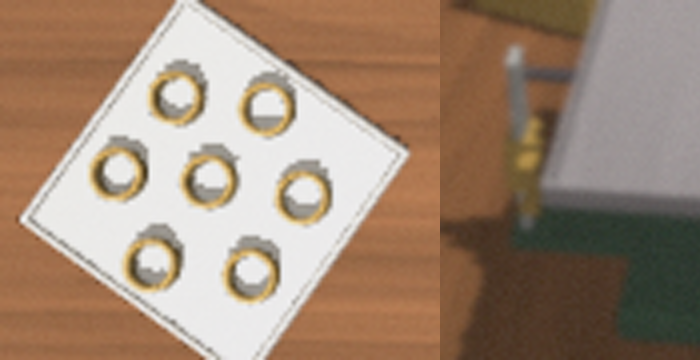

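The crop shows seven brass rings in the dish and no orange among them. The pointer is level with the pan at about side (274,210), well above the brass fingers near (276,235). I'll hover over the whistle.

```bash
python3 -m inch '[[0.212,-0.065,0,-0.95,1],[0.212,-0.065,0,-0.95,1],[0.212,-0.065,0,-0.95,1],[0.212,-0.065,0,-0.95,1],[0.212,-0.065,0,-0.95,1],[0.212,-0.065,0,-0.95,1],[0.212,-0.065,0,-0.95,1],[0.212,-0.065,0,-0.95,1]]'
python3 - <<'E'
from h import *
p=cap("wrist");cv2.imwrite("pics/w1.png",p["color"][:,:,::-1]);print(p["intrinsics"][0,0],p["pose"].round(2).tolist())
for q in tip_of(p,"whistle0"):print(q["conf"],q["centre"],atz(p,q["centre"],57).round(1))
for q in trace(p,"whistle0")[:2]:
    v=np.argwhere(q["pixels"])[:,::-1];wd=np.array([atz(p,u,105)[:2] for u in v],np.float32);print(q["conf"],q["rect"],cv2.minAreaRect(wd),wd.mean(0))
t=cap("top");cv2.imwrite("pics/top1.png",t["color"][:,:,::-1])
for u in[(302,202),(400,200),(405,283),(305,287)]:print(atz(t,u,130).round(0))
E
```

```text
time: 2.02
tool_pos: [397.3, -314.2, 404.8]
tcp_rot: [3.141, 0.0, 1.426]
contact_force: [-0.7, 0.3, 0.1]
grip_width: 91.4
finger_force: 0.0
371.64829954431775 [[0.99, -0.14, -0.04, 407.93], [-0.14, -0.95, -0.29, -236.97], [0.0, 0.29, -0.96, 384.93], [0.0, 0.0, 0.0, 1.0]]
0.66 [330.1, 224.2] [ 398.8 -320.7   57. ]
0.61 [328.5, 238.0, 55.3, 109.6] ((397.8874816894531, -321.71771240234375), (23.926469802856445, 96.42227935791016), 7.012755393981934) [ 397.4657  -319.20154]
[679. 106. 130.]
[ 688. -131.  130.]
[ 488. -144.  130.]
[473.  94. 130.]
```

View pics/w1.png

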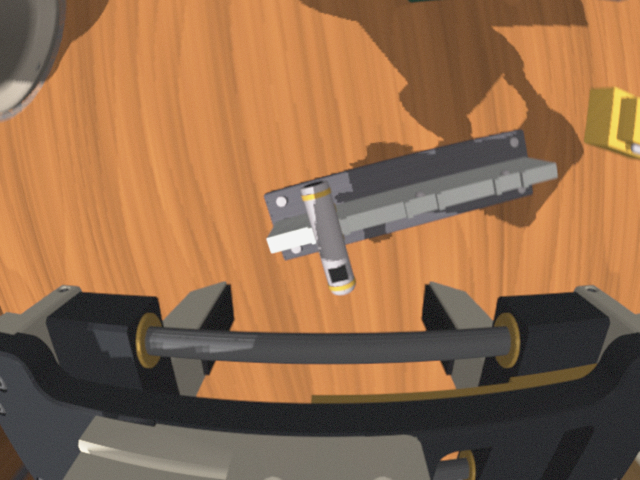

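The wrist view shows the whistle's tube from (316,188) to (342,290), clipped on the rail. It lies at about 96° in the world, centred near (398,-320). Next I descend, grip and check.

```bash
python3 -m inch '[[-0.0056,0.0015,0.03,-0.12,0.7],[-0.0056,0.0015,0.06,-0.25,0.7],[-0.0056,0.0015,0.09,-0.25,0.7],[-0.0056,0.0015,0.12,-0.25,0.7],[-0.0056,0.0015,0.139,-0.25,0.7],[-0.0056,0.0015,0.139,-0.25,0.7],[-0.0056,0.0015,0.139,-0.25,0.7]]'
python3 -m inch '[[0,0,0,0,0],[0,0,0,0,0],[0,0,0,0,0],[0,0,0,0,0],[0,0,0,0,0],[0,0,0,0,0]]'
```

```text
time: 2.8
tool_pos: [396.8, -321.4, 265.4]
tcp_rot: [-3.14, -0.001, 1.665]
contact_force: [0.4, -0.9, 0.2]
grip_width: 64.0
finger_force: 0.0
time: 3.3
tool_pos: [397.0, -321.1, 266.2]
tcp_rot: [3.141, 0.001, 1.667]
contact_force: [-0.7, 0.1, 0.2]
grip_width: 28.8
finger_force: 0.0
```

```bash
python3 -m inch '[[0,0,0,0,0],[0,0,0,0,0],[0,0,0,0,0],[0,0,0,0,0]]'
python3 -m inch '[[0,0,-0.01,0,0],[0,0,-0.02,0,0],[0,0,-0.03,0,0],[0,0,-0.04,0,0],[0,0,-0.07,0,0],[0,0,-0.1,0,0],[0,0,-0.1,0,0]]'
```

```text
time: 3.63
tool_pos: [397.1, -321.2, 265.9]
tcp_rot: [3.141, 0.0, 1.667]
contact_force: [-0.1, 1.1, 2.6]
grip_width: 21.3
finger_force: 30.0
time: 4.22
tool_pos: [397.8, -321.9, 372.4]
tcp_rot: [3.135, 0.009, 1.667]
contact_force: [0.7, -1.0, 0.7]
grip_width: 21.4
finger_force: 30.0
```

```bash
python3 -m inch '[[0.028,0.034,-0.01,0.04,0],[0.056,0.068,-0.01,0.04,0],[0.084,0.102,-0.01,0.04,0],[0.112,0.136,-0.01,0.04,0],[0.14,0.17,-0.01,0.04,0],[0.168,0.204,-0.01,0.04,0],[0.197,0.238,-0.01,0.04,0],[0.226,0.272,-0.01,0.04,0]]'
python3 -m inch '[[0,0,0,0,0],[0,0,0,0,0]]'
python3 - <<'E'
from h import *
shift(647,-71,340,1.623)
p=cap("wrist");s=cap("side")
cv2.imwrite("pics/w2.png",np.hstack([cv2.resize(p["color"],(400,300)),cv2.resize(s["color"][80:380,200:500],(400,300))])[:,:,::-1])
for q in tip_of(s,"pointer")[:2]+tip_of(s,"gate_mid")[:2]:print(q["conf"],q["centre"])
E
```

```text
time: 4.88
tool_pos: [632.2, -83.6, 376.4]
tcp_rot: [3.141, 0.0, 1.627]
contact_force: [0.9, -0.8, -0.9]
grip_width: 21.9
finger_force: 3.0
time: 5.05
tool_pos: [632.1, -83.2, 375.4]
tcp_rot: [-3.141, -0.0, 1.631]
contact_force: [-0.2, -1.1, -1.1]
grip_width: 21.2
finger_force: 30.0
shift [0.0113 0.0156 0.0354 0.0076] yaw 1.6306 q6 -0.31
0.6 [273.3, 206.0]
0.52 [275.8, 232.6]
0.17 [272.1, 205.6]
```

View pics/w2.png

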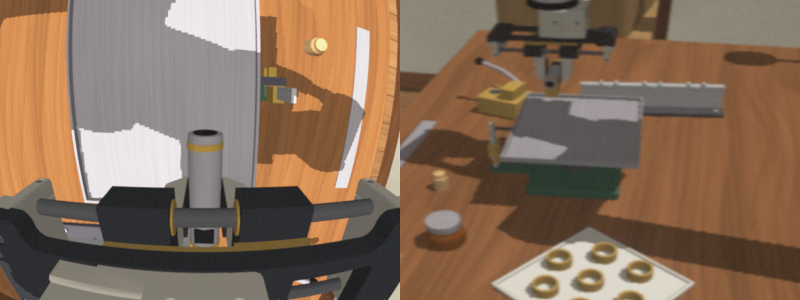

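The grip slackened briefly at t=4.88, but the picture shows the whistle still held: tube at (205,185) in the left half, over the pan. I'll lower it onto the pan.

```bash
python3 -m inch '[[0.011,0.0156,0.015,0.01,0],[0.011,0.0156,0.03,0.01,0],[0.011,0.0156,0.038,0.01,0],[0.011,0.0156,0.043,0.01,0],[0.011,0.0156,0.048,0.01,0],[0.011,0.0156,0.053,0.01,0],[0.011,0.0156,0.053,0.01,0]]'
python3 - <<'E'
from h import *
s=cap("side")
cv2.imwrite("pics/s3.png",cv2.resize(s["color"][130:280,220:420],(800,600),interpolation=2)[:,:,::-1])
for q in tip_of(s,"pointer")[:2]:print(q["conf"],q["centre"])
E
```

```text
time: 5.83
tool_pos: [645.9, -74.1, 322.3]
tcp_rot: [-3.141, 0.0, 1.616]
contact_force: [-0.7, -0.8, 0.3]
grip_width: 20.9
finger_force: 30.0
0.56 [275.3, 210.2]
0.19 [306.2, 368.6]
```

View pics/s3.png

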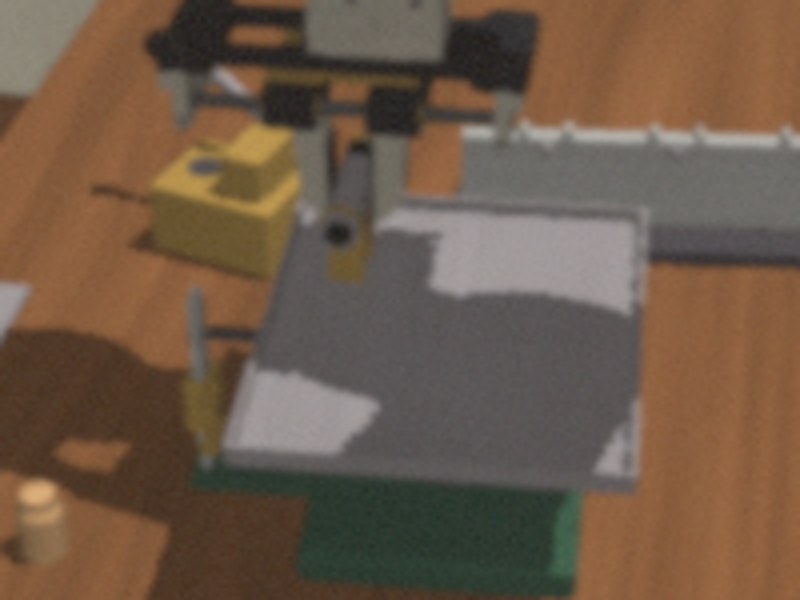

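The whistle stands upright on its clip in the pan (picture about (345,235)) and the pan has sunk a little. Releasing now, then rising and heading for the dish.

```bash
python3 -m inch '[[0,0,0,0,0.5],[0,0,0,0,0.5],[0,0,0,0,0.5],[0,0,0,0,0.5]]'
python3 -m inch '[[0,0,-0.02,0,0.5],[0,0,-0.05,0,0.5],[0,0,-0.085,0,0.5],[0,0,-0.085,0,0.5]]'
python3 - <<'E'
from h import *
s=cap("side");t=cap("top")
for q in tip_of(s,"pointer")[:2]+tip_of(s,"gate_mid")[:2]:print(q["conf"],q["centre"])
for q in tip_of(s,"whistle0")[:2]:print("w",q["conf"],q["centre"])
for q in tip_of(s,"collar0"): print("cs",round(q["conf"],2),atz(s,q["centre"],6).round(1))
for q in tip_of(t,"collar0"): print("ct",round(q["conf"],2),atz(t,q["centre"],6).round(1))
shift(452,256,400,1.69)
E
```

```text
time: 6.27
tool_pos: [646.2, -73.5, 323.0]
tcp_rot: [3.141, 0.0, 1.617]
contact_force: [-0.2, 0.2, -0.1]
grip_width: 43.0
finger_force: 0.0
time: 6.6
tool_pos: [646.8, -73.6, 415.7]
tcp_rot: [3.129, 0.004, 1.617]
contact_force: [1.1, 0.6, 0.7]
grip_width: 46.3
finger_force: 0.0
0.77 [270.5, 209.4]
0.33 [231.8, 267.9]
0.76 [276.4, 234.9]
w 0.88 [310.7, 197.8]
cs 0.91 [514.3 287.2   6. ]
cs 0.91 [554.4 470.4   6. ]
cs 0.84 [519.2 338.3   6. ]
cs 0.78 [500.1 226.3   6. ]
cs 0.73 [558.4 246.2   6. ]
cs 0.7 [456.2 324.5   6. ]
cs 0.68 [571.4 308.    6. ]
ct 0.62 [571.3 308.7   6. ]
ct 0.59 [507.  279.5   6. ]
ct 0.58 [453.4 258.    6. ]
ct 0.56 [561.8 240.7   6. ]
ct 0.49 [447.1 321.9   6. ]
ct 0.47 [521.8 353.    6. ]
ct 0.42 [556.5 471.4   6. ]
ct 0.39 [499.4 223.1   6. ]
shift [ 0.3381 -0.1787  0.0061 -0.0732] yaw 1.6168 q6 -0.28
```

```bash
python3 -m inch '[[0.036,-0.015,0,-0.07,0.6],[0.073,-0.03,0,-0.07,0.6],[0.11,-0.045,0,-0.07,0.6],[0.146,-0.06,0,-0.07,0.6],[0.183,-0.075,0,-0.07,0.6],[0.22,-0.09,0,-0.07,0.6],[0.256,-0.105,0,-0.07,0.6],[0.292,-0.12,0,-0.07,0.6]]'
python3 -m inch '[[0.036,-0.015,0.01,0,0.6],[0.072,-0.03,0.01,0,0.6],[0.072,-0.03,0.01,0,0.6],[0.072,-0.03,0.01,0,0.6]]'
cat >> h.py <<'E'
def rings(p,z=28,save=None):
    "brass ring blobs: fitted circle centre on the top rim plane z"
    h=cv2.cvtColor(p["color"],cv2.COLOR_RGB2HSV)
    m=cv2.inRange(h,(14,90,60),(32,255,255))
    n,l,st,_=cv2.connectedComponentsWithStats(m,connectivity=8);out=[]
    for i in range(1,n):
        if st[i,4]<60:continue
        v=np.argwhere(l==i)[:,::-1]
        hull=cv2.convexHull(v.astype(np.float32))[:,0]
        w=np.array([atz(p,u,z)[:2] for u in hull],np.float32);(c,r)=cv2.minEnclosingCircle(w)
        q=v.mean(0)
        if 14<r<32:out.append((np.round(c,1).tolist(),round(r,1),st[i,4],q.round().tolist()))
    if save:cv2.imwrite(save,np.hstack([p["color"][:,:,::-1],cv2.cvtColor(m,cv2.COLOR_GRAY2BGR)])[::1,::1])
    return out
E
python3 - <<'E'
from h import *
p=cap("wrist")
for r in rings(p):print(r)
t=cap("top")
for r in rings(t):print("t",r)
for q in tip_of(p,"collar0"):print("n",round(q["conf"],2),np.round(q["centre"]),atz(p,q["centre"],6).round(1))
cv2.imwrite("pics/w4.png",p["color"][:,:,::-1])
print(get_obs()["tool_pos"],get_obs()["tcp_rot"])
E
```

```text
time: 7.62
tool_pos: [511.7, 214.1, 406.9]
tcp_rot: [-3.14, 0.0, 1.687]
contact_force: [0.1, 0.2, 0.4]
grip_width: 55.1
finger_force: 0.0
time: 7.95
tool_pos: [473.6, 282.3, 397.0]
tcp_rot: [-3.14, 0.001, 1.691]
contact_force: [1.2, -0.3, -0.4]
grip_width: 55.3
finger_force: 0.0
([182.0, 472.0], 22.6, np.int32(180), [83.0, 19.0])
([584.0, 497.5], 20.1, np.int32(181), [471.0, 18.0])
([773.6, 571.4], 23.0, np.int32(77), [612.0, 10.0])
([401.9, 452.7], 14.7, np.int32(96), [274.0, 25.0])
([744.1, 552.1], 19.7, np.int32(85), [596.0, 22.0])
([554.0, 465.1], 23.5, np.int32(513), [436.0, 40.0])
([411.3, 420.2], 27.7, np.int32(331), [277.0, 62.0])
([607.1, 458.9], 15.8, np.int32(122), [484.0, 55.0])
([734.5, 492.2], 24.0, np.int32(119), [589.0, 65.0])
([819.0, 526.6], 16.3, np.int32(70), [637.0, 58.0])
([707.5, 476.2], 14.4, np.int32(95), [566.0, 67.0])
([562.3, 430.8], 15.0, np.int32(162), [438.0, 75.0])
([65.1, 410.7], 18.7, np.int32(91), [8.0, 83.0])
([704.5, 454.8], 14.0, np.int32(68), [564.0, 85.0])
([685.9, 417.6], 17.1, np.int32(79), [546.0, 113.0])
([715.5, 411.2], 26.4, np.int32(182)
[... 1809 characters left out ...]
nt32(111), [277.0, 311.0])
([565.5, 84.5], 25.2, np.int32(119), [386.0, 383.0])
t ([788.8, 70.9], 16.7, np.int32(92), [318.0, 168.0])
t ([564.3, 305.4], 18.3, np.int32(62), [229.0, 249.0])
t ([449.9, 251.1], 18.1, np.int32(63), [247.0, 293.0])
t ([140.8, -737.7], 22.9, np.int32(71), [635.0, 427.0])
n 0.97 [430.  46.] [554.3 462.4   6. ]
n 0.89 [303. 231.] [450.1 254.4   6. ]
n 0.81 [403. 251.] [558.6 245.2   6. ]
n 0.8 [421. 195.] [566.5 307.8   6. ]
n 0.72 [365. 210.] [511.2 284.2   6. ]
n 0.7 [314. 168.] [454.4 320.3   6. ]
n 0.67 [376. 155.] [514.5 341.6   6. ]
n 0.62 [348. 269.] [503.  218.6   6. ]
[475.35527706 279.77332557 397.40045216] [-3.14134681e+00  6.02387487e-04  1.68574267e+00]
```

View pics/w4.png

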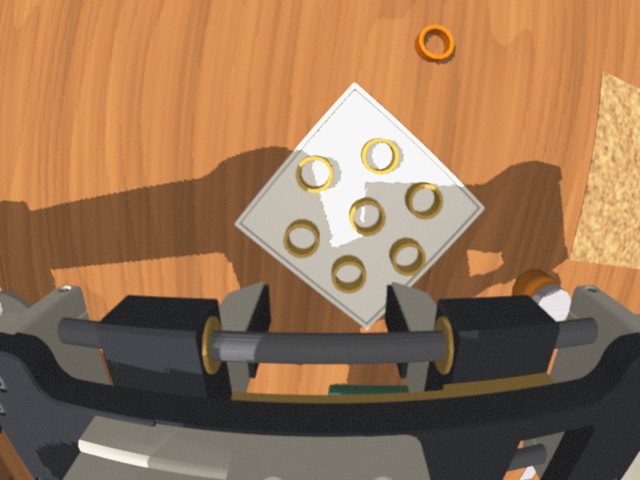

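The view shows the seven brass rings in the dish: (303,238), (407,257), (424,200), (367,216), (314,174), (380,156) and (348,273). The orange ring is outside it at (436,43). My circle fits and the networks agree to about 3 mm, so I'll pick collar A at (450.5,253.5).

```bash
python3 -m inch '[[-0.023,-0.028,0.02,0.11,0.6],[-0.023,-0.028,0.06,0.216,0.6],[-0.023,-0.028,0.1,0.216,0.6],[-0.023,-0.028,0.14,0.216,0.6],[-0.023,-0.028,0.175,0.216,0.6],[-0.023,-0.028,0.2,0.216,0.6],[-0.023,-0.028,0.206,0.216,0.6],[-0.023,-0.028,0.206,0.216,0.6]]'
python3 -m inch '[[0,0,0,0,0],[0,0,0,0,0],[0,0,0,0,0],[0,0,0,0,0],[0,0,0,0,0],[0,0,0,0,0]]'
```

```text
time: 8.77
tool_pos: [449.9, 253.3, 190.2]
tcp_rot: [-3.138, 0.002, 1.469]
contact_force: [0.7, 0.0, 0.2]
grip_width: 54.9
finger_force: 0.0
time: 9.27
tool_pos: [450.1, 254.7, 193.3]
tcp_rot: [3.139, -0.001, 1.471]
contact_force: [-0.3, -1.7, 8.3]
grip_width: 34.7
finger_force: 30.0
```

```bash
python3 -m inch '[[0,0,-0.03,0,0],[0,0,-0.07,0,0],[0,0,-0.11,0,0],[-0.02,0.01,-0.15,0,0],[-0.055,0.032,-0.165,0,0],[-0.09,0.053,-0.165,0,0],[-0.125,0.073,-0.165,0,0],[-0.155,0.09,-0.165,0,0]]'
python3 -m inch '[[-0.021,0.0135,0,0,0],[-0.021,0.0135,0,0,0],[-0.021,0.0135,0.0,0,0]]'
python3 -c "
from h import *
shift(535.3,69,292)"
```

```text
time: 9.93
tool_pos: [524.0, 89.5, 358.1]
tcp_rot: [3.139, -0.0, 1.471]
contact_force: [-0.3, 0.7, -0.1]
grip_width: 34.9
finger_force: 30.0
time: 10.18
tool_pos: [535.2, 68.0, 356.9]
tcp_rot: [3.141, -0.0, 1.468]
contact_force: [-0.3, 1.0, -0.6]
grip_width: 34.4
finger_force: 30.0
shift [0.0011 0.     0.0649 0.    ] yaw 1.4681 q6 0.09
```

```bash
python3 -m inch '[[0.001,0,0.03,0,0],[0.001,0,0.05,0,0],[0.001,0,0.06,0,0],[0.001,0,0.065,0,0],[0.001,0,0.065,0,0],[0.001,0,0.065,0,0.55],[0.001,0,0.065,0,0.55],[0.001,0,0.065,0,0.55]]'
python3 -m inch '[[0,0,0,0,0.55],[0,0,-0.03,0,0.55],[0,0,-0.07,0,0.55],[0,0,-0.1,0,0.55],[0.04,-0.015,-0.1,0,0.6],[0.08,-0.03,-0.1,0,0.6],[0.12,-0.04,-0.1,0,0.6],[0.16,-0.045,-0.1,0,0.6]]'
python3 -m inch '[[0.035,-0.01,0,0,0.6],[0.045,-0.02,0,0,0.6],[0.045,-0.02,0,0,0.6],[0.045,-0.02,0,0,0.6]]'
cat >> h.py <<'E'
def look(x,y,z=191):
    p=cap("wrist")
    f=lambda c:400<c[0]<630 and 165<c[1]<420
    print("rings",[(r[0],r[1]) for r in rings(p) if f(r[0]) and 16<r[1]<26])
    print("net",[atz(p,q["centre"],6)[:2].round(0).tolist() for q in tip_of(p,"collar0") if q["conf"]>.3])
    s=cap("side")
    for n in("pointer","gate_mid"):print(n,[(np.round(q["centre"],1).tolist(),round(q["conf"],2)) for q in tip_of(s,n)[:2]])
    shift(x,y,z,1.47);return p,s
E
python3 - <<'E'
from h import *
p,s=look(501.5,220)
t=cap("top");u=cv2.resize(t["color"][170:310,290:420],(372,400),interpolation=2)
cv2.imwrite("pics/s5.png",np.hstack([u,cv2.resize(s["color"][150:290,230:370],(400,400),interpolation=2)])[:,:,::-1])
E
```

```text
time: 10.85
tool_pos: [535.4, 70.2, 292.9]
tcp_rot: [3.139, -0.0, 1.471]
contact_force: [0.5, -0.5, 0.1]
grip_width: 48.8
finger_force: 0.0
time: 11.52
tool_pos: [505.2, 234.8, 392.8]
tcp_rot: [3.14, -0.0, 1.47]
contact_force: [1.6, 0.5, 0.1]
grip_width: 55.3
finger_force: 0.0
time: 11.85
tool_pos: [490.5, 280.4, 391.8]
tcp_rot: [3.141, 0.001, 1.472]
contact_force: [-0.6, -0.9, -0.3]
grip_width: 55.3
finger_force: 0.0
rings [([561.1, 378.9], 21.4), ([599.3, 370.7], 16.9), ([515.8, 342.5], 17.3), ([456.2, 318.0], 18.2), ([565.6, 306.3], 18.8), ([511.5, 282.7], 18.2), ([559.1, 246.8], 20.0), ([592.7, 213.7], 25.6), ([502.0, 221.0], 20.4), ([621.4, 196.6], 25.4), ([474.5, 168.9], 17.8)]
net [[559.0, 242.0], [568.0, 308.0], [555.0, 461.0], [455.0, 317.0], [515.0, 343.0], [513.0, 281.0], [510.0, 282.0]]
pointer [([273.7, 214.2], 0.97)]
gate_mid [([275.6, 234.0], 0.47)]
shift [-0.0576  0.016   0.2008 -0.0013] yaw 1.4687 q6 0.48
```

View pics/s5.png

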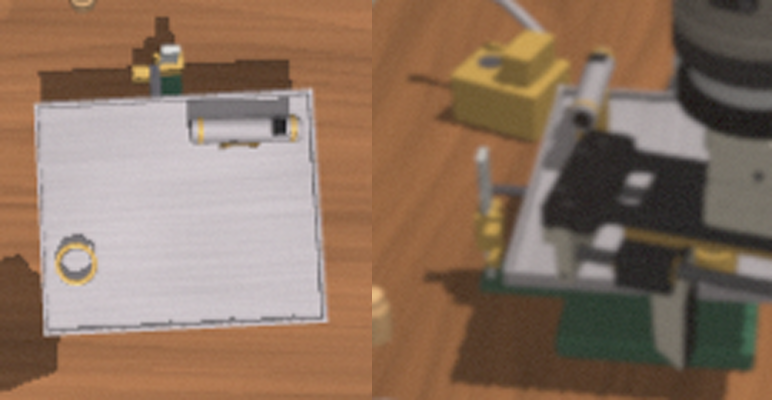

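The top view shows the collar at (76,260) and the whistle standing at (245,130), both inside the pan. The pointer is still above the gate. Next is collar G.

```bash
python3 -m inch '[[-0.03,0.008,0.02,0,0.6],[-0.0575,0.016,0.05,0,0.6],[-0.0575,0.016,0.09,0,0.6],[-0.0575,0.016,0.13,0,0.6],[-0.0575,0.016,0.17,0,0.6],[-0.0575,0.016,0.2,0,0.6],[-0.0575,0.016,0.2,0,0.6],[-0.0575,0.016,0.2,0,0.6]]'
python3 -m inch '[[0,0,0,0,0],[0,0,0,0,0],[0,0,0,0,0],[0,0,0,0,0],[0,0,0,0,0],[0,0,0,0,0]]'
python3 -m inch '[[0,0,-0.03,0,0],[0,0,-0.07,0,0],[0,0,-0.11,0,0],[0,0,-0.15,0,0],[0,0,-0.15,0,0]]'
python3 -c "
from h import *
shift(538,24,345)"
```

```text
time: 12.82
tool_pos: [501.2, 220.8, 191.2]
tcp_rot: [-3.139, 0.001, 1.47]
contact_force: [0.2, 0.6, 0.2]
grip_width: 54.8
finger_force: 0.0
time: 13.32
tool_pos: [501.6, 221.6, 193.6]
tcp_rot: [3.138, -0.001, 1.471]
contact_force: [-1.3, -0.9, 7.7]
grip_width: 35.2
finger_force: 30.0
time: 13.73
tool_pos: [502.3, 222.0, 350.5]
tcp_rot: [3.127, -0.006, 1.471]
contact_force: [2.0, 0.7, -0.2]
grip_width: 35.4
finger_force: 30.0
shift [-0.1935  0.0552  0.0055  0.    ] yaw 1.4712 q6 0.38
```

```bash
python3 -m inch '[[-0.035,0.01,0.005,0,0],[-0.07,0.02,0.005,0,0],[-0.105,0.03,0.005,0,0],[-0.14,0.04,0.005,0,0],[-0.17,0.048,0.005,0,0],[-0.1935,0.055,0.005,0,0],[-0.1935,0.055,0.005,0,0]]'
python3 -m inch '[[0,0,0.03,0,0],[0,0,0.05,0,0],[0,0,0.06,0,0],[0,0,0.062,0,0],[0,0,0.062,0,0],[0,0,0.062,0,0.55],[0,0,0.062,0,0.55],[0,0,0.062,0,0.55]]'
python3 -m inch '[[0,0,0,0,0.55],[0,0,-0.03,0,0.55],[0,0,-0.07,0,0.55],[0,0,-0.1,0,0.55],[0.04,-0.01,-0.11,0,0.6],[0.08,-0.02,-0.11,0,0.6],[0.12,-0.03,-0.11,0,0.6],[0.16,-0.04,-0.11,0,0.6]]'
python3 -m inch '[[0.04,-0.01,0,0,0.6],[0.08,-0.02,0,0,0.6],[0.09,-0.02,0,0,0.6],[0.09,-0.02,0,0,0.6]]'
python3 -c "
from h import *
look(559,246.5,194)"
```

```text
time: 14.32
tool_pos: [537.0, 19.5, 337.0]
tcp_rot: [3.14, 0.002, 1.467]
contact_force: [0.2, 1.1, -1.6]
grip_width: 35.4
finger_force: 30.0
time: 14.98
tool_pos: [536.8, 23.6, 275.8]
tcp_rot: [3.139, 0.0, 1.471]
contact_force: [-1.1, 0.1, -0.3]
grip_width: 49.0
finger_force: 0.0
time: 15.65
tool_pos: [512.1, 188.1, 385.7]
tcp_rot: [3.14, -0.001, 1.47]
contact_force: [1.2, 0.1, -0.8]
grip_width: 55.1
finger_force: 0.0
time: 15.98
tool_pos: [501.0, 280.9, 384.8]
tcp_rot: [3.141, -0.001, 1.475]
contact_force: [-0.4, -0.9, -0.3]
grip_width: 55.2
finger_force: 0.0
rings [([515.8, 342.2], 17.4), ([456.8, 317.6], 18.4), ([565.5, 306.2], 18.7), ([510.9, 282.6], 18.5), ([610.9, 243.3], 25.6), ([559.4, 246.7], 20.0)]
net [[515.0, 342.0], [513.0, 280.0], [562.0, 243.0], [456.0, 318.0], [553.0, 463.0], [567.0, 307.0]]
pointer [([274.3, 219.1], 0.76)]
gate_mid [([277.5, 233.4], 0.73), ([333.1, 250.8], 0.55)]
shift [-0.0242  0.0596  0.1908 -0.0013] yaw 1.4687 q6 0.47
```

```bash
python3 -m inch '[[-0.024,0.03,0.02,0,0.6],[-0.024,0.0595,0.05,0,0.6],[-0.024,0.0595,0.09,0,0.6],[-0.024,0.0595,0.13,0,0.6],[-0.024,0.0595,0.17,0,0.6],[-0.024,0.0595,0.191,0,0.6],[-0.024,0.0595,0.191,0,0.6],[-0.024,0.0595,0.191,0,0.6]]'
python3 -m inch '[[0,0,0,0,0],[0,0,0,0,0],[0,0,0,0,0],[0,0,0,0,0],[0,0,0,0,0],[0,0,0,0,0]]'
python3 -m inch '[[0,0,-0.03,0,0],[0,0,-0.07,0,0],[0,0,-0.11,0,0],[0,0,-0.145,0,0],[0,0,-0.145,0,0]]'
python3 -c "
from h import *
shift(540,-21,340)"
```

```text
time: 16.9
tool_pos: [558.9, 247.1, 193.3]
tcp_rot: [-3.14, 0.001, 1.469]
contact_force: [-0.3, -0.7, -0.0]
grip_width: 54.9
finger_force: 0.0
time: 17.4
tool_pos: [559.2, 248.5, 195.8]
tcp_rot: [3.138, -0.001, 1.471]
contact_force: [-0.2, -1.7, 7.1]
grip_width: 35.4
finger_force: 30.0
time: 17.82
tool_pos: [559.6, 248.9, 347.6]
tcp_rot: [3.128, -0.006, 1.471]
contact_force: [1.2, 0.6, -0.0]
grip_width: 35.3
finger_force: 30.0
shift [-0.2705  0.0073  0.0076  0.    ] yaw 1.4712 q6 0.39
```

```bash
python3 -m inch '[[-0.035,0.001,0,0,0],[-0.075,0.002,0,0,0],[-0.115,0.003,0,0,0],[-0.155,0.004,0,0,0],[-0.195,0.005,0,0,0],[-0.235,0.006,0,0,0],[-0.2705,0.007,0.0,0,0],[-0.2705,0.007,0.0,0,0]]'
python3 -m inch '[[0,0,0.03,0,0],[0,0,0.055,0,0],[0,0,0.065,0,0],[0,0,0.067,0,0],[0,0,0.067,0,0],[0,0,0.067,0,0.55],[0,0,0.067,0,0.55],[0,0,0.067,0,0.55]]'
python3 -m inch '[[0,0,0,0,0.55],[0,0,-0.03,0,0.55],[0,0,-0.07,0,0.55],[0,0,-0.11,0,0.55],[0.04,-0.005,-0.12,0,0.6],[0.08,-0.01,-0.12,0,0.6],[0.12,-0.015,-0.12,0,0.6],[0.16,-0.02,-0.12,0,0.6]]'
python3 -m inch '[[0.04,0.0,0,0,0.6],[0.08,0.005,0,0,0.6],[0.12,0.01,0,0,0.6],[0.14,0.01,0,0,0.6],[0.14,0.01,0,0,0.6]]'
python3 -c "
from h import *
look(565.5,306.5,195)"
```

```text
time: 18.48
tool_pos: [538.0, -26.8, 339.1]
tcp_rot: [3.141, 0.002, 1.466]
contact_force: [1.0, 0.1, -0.7]
grip_width: 35.2
finger_force: 30.0
time: 19.15
tool_pos: [538.9, -21.3, 273.0]
tcp_rot: [3.139, 0.0, 1.471]
contact_force: [0.0, 0.3, -0.2]
grip_width: 49.1
finger_force: 0.0
time: 19.82
tool_pos: [534.2, 141.1, 392.8]
tcp_rot: [3.14, -0.0, 1.47]
contact_force: [0.4, 0.9, -0.4]
grip_width: 54.8
finger_force: 0.0
time: 20.23
tool_pos: [558.1, 282.2, 391.5]
tcp_rot: [3.141, -0.002, 1.475]
contact_force: [-0.8, 0.0, 0.8]
grip_width: 55.0
finger_force: 0.0
rings [([516.1, 342.4], 18.2), ([419.2, 321.7], 21.4), ([458.0, 318.5], 19.8), ([567.0, 305.7], 17.7), ([512.9, 282.3], 19.1), ([619.6, 244.3], 25.2), ([596.3, 230.3], 20.6), ([428.8, 218.5], 18.9)]
net [[455.0, 319.0], [515.0, 344.0], [513.0, 280.0], [565.0, 310.0], [558.0, 462.0], [729.0, 220.0]]
pointer []
gate_mid [([276.6, 233.6], 0.46)]
shift [ 0.0303  0.0039  0.197  -0.0006] yaw 1.4694 q6 0.44
```

```bash
python3 -m inch '[[0.03,0.004,0.02,0,0.6],[0.03,0.004,0.06,0,0.6],[0.03,0.004,0.1,0,0.6],[0.03,0.004,0.14,0,0.6],[0.03,0.004,0.18,0,0.6],[0.03,0.004,0.197,0,0.6],[0.03,0.004,0.197,0,0.6],[0.03,0.004,0.197,0,0.6]]'
python3 -m inch '[[0,0,0,0,0],[0,0,0,0,0],[0,0,0,0,0],[0,0,0,0,0],[0,0,0,0,0],[0,0,0,0,0]]'
python3 -m inch '[[0,0,-0.03,0,0],[0,0,-0.07,0,0],[0,0,-0.11,0,0],[-0.02,0,-0.14,0,0],[-0.06,0.0,-0.14,0,0],[-0.1,0.0,-0.14,0,0],[-0.1,0.0,-0.14,0,0]]'
python3 -c "
from h import *
shift(542,-66,335)"
```

```text
time: 21.15
tool_pos: [565.8, 306.3, 194.7]
tcp_rot: [-3.141, 0.001, 1.469]
contact_force: [0.4, -0.6, 0.8]
grip_width: 55.1
finger_force: 0.0
time: 21.65
tool_pos: [566.0, 307.5, 196.7]
tcp_rot: [3.139, -0.001, 1.471]
contact_force: [0.5, -1.0, 7.0]
grip_width: 35.0
finger_force: 30.0
time: 22.23
tool_pos: [554.9, 202.7, 335.8]
tcp_rot: [3.141, 0.003, 1.467]
contact_force: [1.0, 0.4, -1.5]
grip_width: 35.2
finger_force: 30.0
shift [-0.2686  0.0149  0.0008  0.    ] yaw 1.4673 q6 0.33
```

```bash
python3 -m inch '[[-0.035,0.002,0,0,0],[-0.075,0.004,0,0,0],[-0.115,0.006,0,0,0],[-0.155,0.008,0,0,0],[-0.195,0.01,0,0,0],[-0.235,0.013,0,0,0],[-0.267,0.015,0.0,0,0],[-0.267,0.015,0.0,0,0]]'
python3 -m inch '[[0,0,0.03,0,0],[0,0,0.055,0,0],[0,0,0.067,0,0],[0,0,0.069,0,0],[0,0,0.069,0,0],[0,0,0.069,0,0.55],[0,0,0.069,0,0.55],[0,0,0.069,0,0.55]]'
python3 -m inch '[[0,0,0,0,0.55],[0,0,-0.03,0,0.55],[0,0,-0.07,0,0.55],[0,0,-0.11,0,0.55],[0.04,-0.005,-0.125,0,0.6],[0.08,-0.01,-0.125,0,0.6],[0.12,-0.015,-0.125,0,0.6],[0.16,-0.02,-0.125,0,0.6]]'
python3 -m inch '[[0.04,-0.005,0,0,0.6],[0.08,-0.01,0,0,0.6],[0.12,-0.015,0,0,0.6],[0.16,-0.02,0,0,0.6],[0.18,-0.02,0,0,0.6],[0.18,-0.02,0,0,0.6]]'
python3 - <<'E'
from h import *
p,s=look(516,342.4,195)
t=cap("top");u=cv2.resize(t["color"][170:310,290:420],(372,400),interpolation=2)
cv2.imwrite("pics/s6.png",np.hstack([u,cv2.resize(s["color"][150:290,230:370],(400,400),interpolation=2)])[:,:,::-1])
E
```

```text
time: 22.9
tool_pos: [543.5, -64.4, 335.1]
tcp_rot: [3.141, 0.002, 1.466]
contact_force: [-0.3, -0.3, -0.9]
grip_width: 34.9
finger_force: 30.0
time: 23.57
tool_pos: [544.1, -59.1, 267.0]
tcp_rot: [3.139, 0.0, 1.471]
contact_force: [1.3, -0.9, -1.0]
grip_width: 48.8
finger_force: 0.0
time: 24.23
tool_pos: [539.4, 103.5, 392.0]
tcp_rot: [3.139, -0.0, 1.47]
contact_force: [0.5, 0.2, -0.5]
grip_width: 55.0
finger_force: 0.0
time: 24.73
tool_pos: [537.1, 287.3, 390.8]
tcp_rot: [3.141, -0.002, 1.476]
contact_force: [-0.3, -0.3, 0.4]
grip_width: 55.1
finger_force: 0.0
rings [([565.0, 377.0], 16.9), ([515.4, 342.6], 17.9), ([458.0, 317.2], 19.3), ([511.5, 281.5], 19.0)]
net [[455.0, 318.0], [516.0, 341.0], [513.0, 280.0], [555.0, 460.0]]
pointer []
gate_mid []
shift [ 0.0581 -0.0281  0.1959 -0.0007] yaw 1.4693 q6 0.46
```

View pics/s6.png

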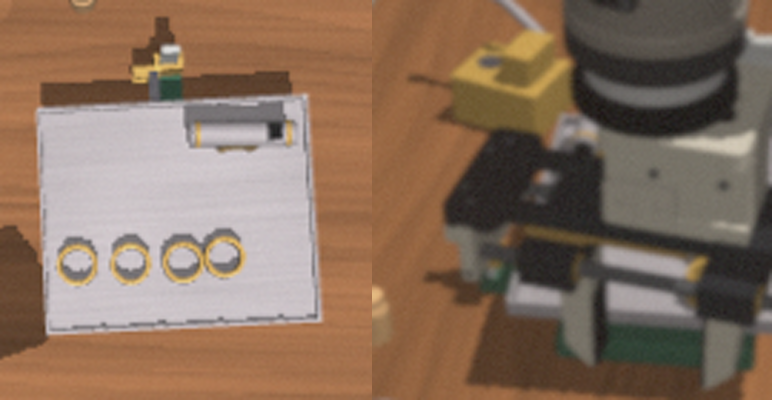

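The top view shows four collars in a row at (76..224,260) and the whistle upright at (240,133). The hand hides the pointer from the side camera. Next is collar F.

```bash
python3 -m inch '[[0.03,-0.014,0.02,0,0.6],[0.058,-0.028,0.05,0,0.6],[0.058,-0.028,0.09,0,0.6],[0.058,-0.028,0.13,0,0.6],[0.058,-0.028,0.17,0,0.6],[0.058,-0.028,0.195,0,0.6],[0.058,-0.028,0.195,0,0.6],[0.058,-0.028,0.195,0,0.6]]'
python3 -m inch '[[0,0,0,0,0],[0,0,0,0,0],[0,0,0,0,0],[0,0,0,0,0],[0,0,0,0,0],[0,0,0,0,0]]'
python3 -m inch '[[0,0,-0.03,0,0],[0,0,-0.07,0,0],[0,0,-0.11,0,0],[-0.02,0,-0.14,0,0],[-0.06,0.0,-0.14,0,0],[-0.1,0.0,-0.14,0,0],[-0.14,0.0,-0.14,0,0],[-0.17,0,-0.14,0,0]]'
python3 -m inch '[[0,0,0,0,0],[0,0,0,0,0]]'
python3 -c "
from h import *
shift(545,-106,335)"
```

```text
time: 25.7
tool_pos: [516.1, 342.6, 195.2]
tcp_rot: [-3.14, 0.001, 1.469]
contact_force: [-0.7, 0.3, -0.8]
grip_width: 54.9
finger_force: 0.0
time: 26.2
tool_pos: [516.5, 343.8, 197.9]
tcp_rot: [3.138, -0.002, 1.471]
contact_force: [-0.0, -1.7, 6.6]
grip_width: 35.0
finger_force: 30.0
time: 26.87
tool_pos: [497.9, 172.1, 336.5]
tcp_rot: [3.141, 0.0, 1.471]
contact_force: [0.9, 0.3, -0.6]
grip_width: 35.2
finger_force: 30.0
time: 27.03
tool_pos: [498.8, 173.1, 336.6]
tcp_rot: [3.141, -0.0, 1.468]
contact_force: [0.2, 0.7, -0.7]
grip_width: 35.0
finger_force: 30.0
shift [-0.2729  0.0746  0.0016  0.    ] yaw 1.4678 q6 0.29
```

```bash
python3 -m inch '[[-0.035,0.01,0,0,0],[-0.075,0.02,0,0,0],[-0.115,0.031,0,0,0],[-0.155,0.042,0,0,0],[-0.195,0.053,0,0,0],[-0.235,0.064,0,0,0],[-0.272,0.0745,0.0,0,0],[-0.272,0.0745,0.0,0,0]]'
python3 -m inch '[[0,0,0.03,0,0],[0,0,0.06,0,0],[0,0,0.076,0,0],[0,0,0.078,0,0],[0,0,0.078,0,0],[0,0,0.078,0,0.55],[0,0,0.078,0,0.55],[0,0,0.078,0,0.55]]'
python3 -m inch '[[0,0,0,0,0.55],[0,0,-0.03,0,0.55],[0,0,-0.07,0,0.55],[0,0,-0.11,0,0.6],[0,0,-0.13,0,0.6],[0,0,-0.13,0,0.6]]'
python3 - <<'E'
from h import *
p,s=look(457.5,318,195)
cv2.imwrite("pics/s7.png",np.hstack([cv2.resize(s["color"][150:270,200:320],(400,400),interpolation=2),cv2.resize(p["color"],(400,400))])[:,:,::-1])
E
```

```text
time: 27.7
tool_pos: [547.3, -108.7, 336.0]
tcp_rot: [3.139, 0.003, 1.467]
contact_force: [0.2, 0.7, -1.5]
grip_width: 34.9
finger_force: 30.0
time: 28.37
tool_pos: [546.4, -103.4, 259.2]
tcp_rot: [3.139, 0.001, 1.471]
contact_force: [0.1, -0.0, 0.6]
grip_width: 49.1
finger_force: 0.0
time: 28.87
tool_pos: [546.5, -103.8, 394.0]
tcp_rot: [3.13, 0.003, 1.471]
contact_force: [0.4, -0.1, 1.4]
grip_width: 55.0
finger_force: 0.0
rings []
net [[540.0, -66.0], [532.0, 29.0], [534.0, -27.0], [529.0, 88.0], [546.0, -117.0]]
pointer [([274.9, 230.0], 0.7)]
gate_mid [([274.9, 235.5], 0.75)]
shift [ 0.4107 -0.1297  0.1913  0.0007] yaw 1.4707 q6 -0.23
```

View pics/s7.png

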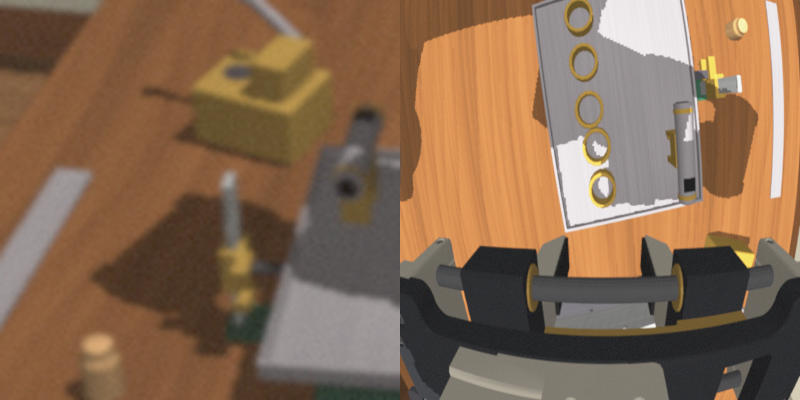

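The side crop (left) shows the pointer at (262,268) beside the upper part of the brass gate at (240,250). Five collars and the whistle are in the pan. I'll zoom on the gate, now and at the start.

Run:
```python
from h import *
ims=[capture("side")["color"].astype(float) for _ in range(6)]
b=np.mean(ims,0).astype(np.uint8);a=cv2.imread("pics/side0.png")[:,:,::-1]
f=lambda i:cv2.resize(i[198:258,252:292],(400,600),interpolation=cv2.INTER_CUBIC)
cv2.imwrite("pics/s8.png",np.hstack([f(a),f(b)])[:,:,::-1])
```

```text
(no output)
```

View pics/s8.png

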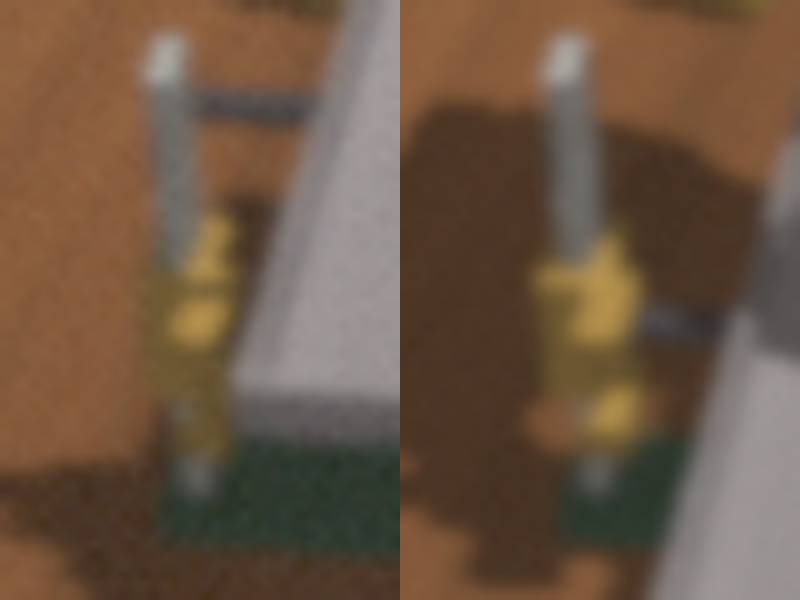

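In the 10x zoom the pointer went from y=105 at the start (left) to y=322 now (right). The gate middle is near y=362 by the networks, about 10 mm lower, so one more collar should centre it. I'll check the dish first, then take collar E.

```bash
python3 -m inch '[[0.04,-0.008,0,0,0.6],[0.08,-0.016,0,0,0.6],[0.12,-0.024,0,0,0.6],[0.16,-0.032,0,0,0.6],[0.2,-0.04,0,0,0.6],[0.24,-0.048,0,0,0.6],[0.28,-0.056,0,0,0.6],[0.32,-0.06,0,0,0.6]]'
python3 -m inch '[[0.04,-0.02,0,0,0.6],[0.06,-0.02,0,0,0.6],[0.06,-0.02,0,0,0.6],[0.06,-0.02,0,0,0.6]]'
python3 -c "
from h import *
look(457.5,318,195)"
```

```text
time: 30.08
tool_pos: [517.1, 222.8, 387.7]
tcp_rot: [-3.141, 0.0, 1.471]
contact_force: [1.6, 0.8, -0.6]
grip_width: 54.9
finger_force: 0.0
time: 30.42
tool_pos: [503.8, 283.6, 387.2]
tcp_rot: [-3.141, 0.001, 1.473]
contact_force: [0.2, -0.1, -0.8]
grip_width: 55.0
finger_force: 0.0
rings [([573.0, 373.1], 19.5), ([414.3, 332.4], 16.8)]
net [[509.0, 279.0], [490.0, 314.0], [555.0, 462.0]]
pointer [([274.7, 227.5], 0.6)]
gate_mid [([276.1, 234.3], 0.65)]
shift [ 0.0318 -0.0506  0.1927 -0.0011] yaw 1.4689 q6 0.48
```

A collar was knocked: the ring near (457,318) now reads about (490,314), next to the centre one. I'll measure both again.

Run:
```python
from h import *
p=cap("wrist")
for q in trace(p,"collar0"):
    v=np.argwhere(q["pixels"])[:,::-1].astype(np.float32);hu=cv2.convexHull(v)[:,0]
    w=np.array([atz(p,u,28)[:2] for u in hu],np.float32);print(round(q["conf"],2),np.round(q["rect"]),cv2.minEnclosingCircle(w),cv2.minAreaRect(w)[:2])
for q in look_for(p,"collar0"):print(round(q["conf"],2),np.round(q["rect"]),atz(p,q["rect"][:2],17).round(1))
c=p["color"][130:280,250:450];cv2.imwrite("pics/w9.png",cv2.resize(c,(800,600),interpolation=2)[:,:,::-1])
for X in[(509,281,28),(490,316,28)]:print(proj(p,X))
```

```text
0.7 [362.  23.  38.  38.] ((554.3023071289062, 459.9150085449219), 19.776466369628906) ((553.81884765625, 460.1302490234375), (39.08612060546875, 33.818973541259766))
0.55 [334. 213.  37.  40.] ((511.724609375, 281.6788330078125), 19.825551986694336) ((511.0140686035156, 281.3553466796875), (36.43882751464844, 35.569915771484375))
0.96 [311. 182.  41.  42.] [492.3 312.2  17. ]
0.62 [364.  22.  38.  38.] [556.8 460.7  17. ]
[332.25315976 214.23224585]
[307.93082812 179.46937171]
```

View pics/w9.png

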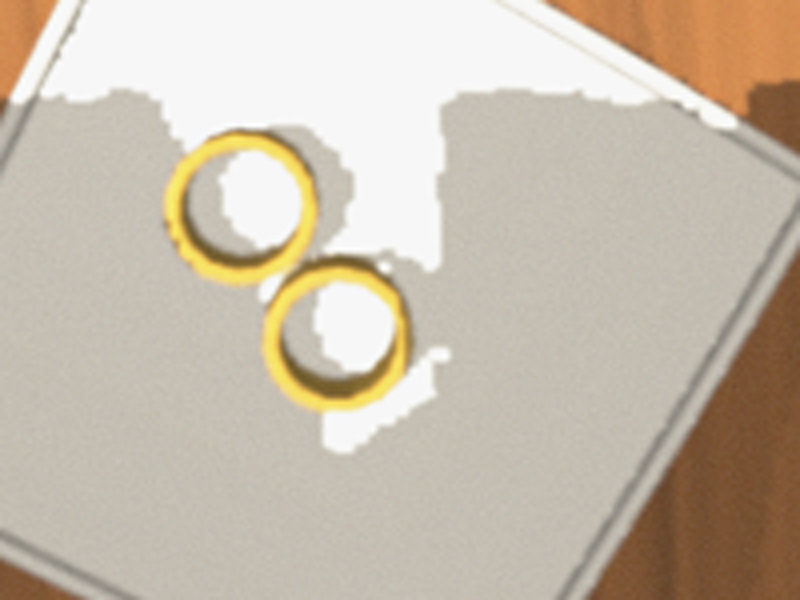

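The crop shows the knocked collar at (242,207) touching the centre one at (338,335), both lying flat. The first is at about (492,314) in the world. I'll grip it across the line joining them (yaw about 2.11).

```bash
python3 -m inch '[[0.0288,-0.0148,0,-0.12,0.6],[0.0288,-0.0148,0,-0.24,0.6],[0.0288,-0.0148,0.02,-0.36,0.6],[0.0288,-0.0148,0.04,-0.48,0.6],[0.0288,-0.0148,0.06,-0.6,0.6],[0.0288,-0.0148,0.09,-0.64,0.6],[0.0288,-0.0148,0.12,-0.64,0.6],[0.0288,-0.0148,0.12,-0.64,0.6]]'
python3 -c "
from h import *
shift(492,313.8,195,2.11)"
```

```text
time: 31.48
tool_pos: [490.9, 311.3, 262.3]
tcp_rot: [-3.131, -0.001, 2.11]
contact_force: [-1.1, -0.4, -0.9]
grip_width: 55.0
finger_force: 0.0
shift [0.0015 0.0022 0.0673 0.    ] yaw 2.11 q6 -0.11
```

```bash
python3 -m inch '[[0.0005,0.002,0.035,0,0.6],[0.0005,0.002,0.06,0,0.6],[0.0005,0.002,0.069,0,0.6],[0.0005,0.002,0.069,0,0.6],[0.0005,0.002,0.069,0,0.6]]'
python3 -m inch '[[0,0,0,0,0],[0,0,0,0,0],[0,0,0,0,0],[0,0,0,0,0],[0,0,0,0,0],[0,0,0,0,0]]'
python3 -m inch '[[0,0,-0.03,0,0],[0,0,-0.07,0,0],[0,0,-0.11,0.12,0],[0,0,-0.14,0.24,0],[0,0,-0.14,0.36,0],[0,0,-0.14,0.48,0],[0,0,-0.14,0.6,0],[0,0,-0.14,0.64,0]]'
python3 -m inch '[[0,0,0,0,0],[0,0,0,0,0]]'
python3 -c "
from h import *
shift(612,45,335,1.47)"
```

```text
time: 31.9
tool_pos: [494.4, 314.1, 200.1]
tcp_rot: [3.14, 0.0, 2.11]
contact_force: [0.1, -1.0, 0.3]
grip_width: 55.4
finger_force: 0.0
time: 32.4
tool_pos: [494.0, 314.1, 200.0]
tcp_rot: [3.14, 0.0, 2.111]
contact_force: [-1.3, -0.7, 7.2]
grip_width: 34.7
finger_force: 30.0
time: 33.07
tool_pos: [493.6, 314.0, 339.3]
tcp_rot: [3.141, -0.0, 1.465]
contact_force: [0.6, -0.2, -0.3]
grip_width: 34.6
finger_force: 30.0
time: 33.23
tool_pos: [493.7, 314.0, 338.8]
tcp_rot: [3.141, 0.0, 1.473]
contact_force: [0.3, 0.1, -0.6]
grip_width: 34.3
finger_force: 30.0
shift [-0.2561  0.1441  0.0038  0.0025] yaw 1.4725 q6 0.53
```

```bash
python3 -m inch '[[-0.033,0.018,0,0,0],[-0.066,0.037,0,0,0],[-0.099,0.055,0,0,0],[-0.132,0.074,0,0,0],[-0.165,0.092,0,0,0],[-0.198,0.11,0,0,0],[-0.23,0.129,0,0,0],[-0.256,0.144,0,0,0]]'
python3 -m inch '[[0,0,0,0,0],[0,0,0.03,0,0],[0,0,0.06,0,0],[0,0,0.08,0,0],[0,0,0.086,0,0],[0,0,0.086,0,0],[0,0,0.086,0,0.53],[0,0,0.086,0,0.53]]'
python3 -m inch '[[0,0,0,0,0.53],[0,0,0,0,0.53],[0,0,-0.03,0,0.53],[0,0,-0.07,0,0.53],[0,0,-0.11,0,0.53],[0,0,-0.14,0,0.53]]'
python3 -m inch '[[-0.04,-0.02,0,0,0.6],[-0.08,-0.04,0,0,0.6],[-0.12,-0.06,0,0,0.6],[-0.16,-0.08,0,0,0.6],[-0.2,-0.1,0,0,0.6],[-0.2,-0.1,0,0,0.6],[-0.2,-0.1,0,0,0.6]]'
python3 - <<'E'
from h import *
ims=[cap("side") for _ in range(6)];s=ims[-1]
for n in("pointer","gate_mid"):print(n,[tip_of(i,n)[0]["centre"] for i in ims[2:] if tip_of(i,n)])
b=np.mean([i["color"].astype(float) for i in ims],0).astype(np.uint8)
f=lambda i:cv2.resize(i[198:258,252:292],(400,600),interpolation=cv2.INTER_CUBIC)
t=cap("top");u=cv2.resize(t["color"][170:320,290:390+20],(400,500),interpolation=2);u=np.vstack([u,u[:100]*0])
cv2.imwrite("pics/s10.png",np.hstack([f(b),u])[:,:,::-1])
print(get_obs()["time"],get_obs()["tool_pos"])
E
```

```text
time: 33.9
tool_pos: [612.2, 42.3, 338.7]
tcp_rot: [3.141, 0.0, 1.471]
contact_force: [0.3, 0.5, -0.8]
grip_width: 34.6
finger_force: 30.0
time: 34.57
tool_pos: [612.1, 45.2, 254.5]
tcp_rot: [3.138, -0.0, 1.471]
contact_force: [0.8, 0.3, 0.9]
grip_width: 43.9
finger_force: 0.0
time: 35.07
tool_pos: [611.4, 45.0, 397.1]
tcp_rot: [3.137, -0.0, 1.471]
contact_force: [1.6, -0.3, 0.9]
grip_width: 48.5
finger_force: 0.0
time: 35.65
tool_pos: [490.3, -146.7, 393.8]
tcp_rot: [3.14, 0.001, 1.467]
contact_force: [1.4, 0.2, 0.5]
grip_width: 55.0
finger_force: 0.0
pointer [[272.7, 230.8], [273.5, 232.5], [274.3, 231.9], [275.0, 233.6]]
gate_mid [[276.4, 233.1], [277.5, 234.9], [279.9, 184.7], [273.7, 230.4]]
36.8 [ 491.9988852  -144.12511899  392.71435913]
```

View pics/s10.png

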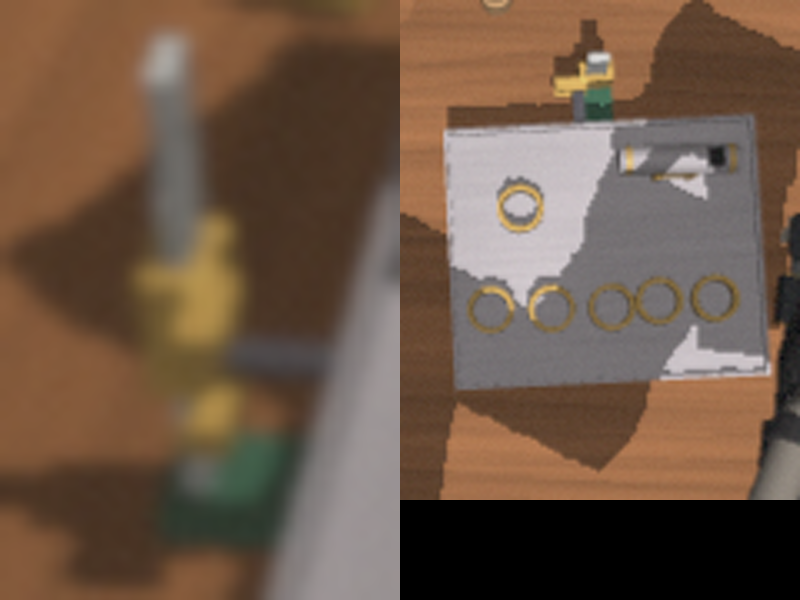

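The top half shows all six collars and the standing whistle inside the pan. In the zoom the pointer is now at y=355, level with the mouth of the gate, between the bright upper block (270–340) and the lower finger (390–450). One oblique close look with the wrist camera will confirm it.

```bash
python3 -m inch '[[0.03,0.003,0.03,0,0.6],[0.067,0.003,0.06,0,0.6],[0.067,0.003,0.093,0,0.6],[0.067,0.003,0.093,0,0.6],[0.067,0.003,0.093,0,0.6]]'
python3 - <<'E'
from h import *
P=[cap("wrist") for _ in range(3)];p=P[-1];s=cap("side")
for n in("pointer","gate_mid"):
    W=[tip_of(i,n)[0]["centre"] for i in P if tip_of(i,n)];q=tip_of(s,n);print(n,W,q[0]["centre"] if q else 0)
    if W and q:print(tri(ray(p,np.median(W,0)),ray(s,q[0]["centre"])))
g=proj(p,(709,0,58));print(g,p["pose"][:3,3])
b=np.mean([i["color"].astype(float) for i in P],0).astype(np.uint8)
x,y=int(np.clip(g[0]-50,0,540)),int(np.clip(g[1]-40,0,400));print(x,y)
cv2.imwrite("pics/w11.png",cv2.resize(b[y:y+75,x:x+100],(800,600),interpolation=2)[:,:,::-1])
for z in(45,49.5,58,66.5,70):print(z,(proj(p,(707,-3,z))-[x,y])*8)
E
```

```text
time: 37.22
tool_pos: [501.5, -77.5, 299.0]
tcp_rot: [-3.138, -0.0, 1.472]
contact_force: [1.1, -0.0, 0.5]
grip_width: 55.4
finger_force: 0.0
pointer [[598.7, 118.6], [596.1, 117.5], [592.8, 118.1]] [277.3, 232.6]
(array([703.07146617,   3.35082616,  57.45241408]), [np.float64(1.4903556369906266), np.float64(1.4903556369905375)])
gate_mid [[600.8, 121.2], [597.9, 119.4], [593.8, 117.7]] [274.9, 235.7]
(array([710.29824799,   3.05009767,  49.00243678]), [np.float64(3.0906954296495623), np.float64(3.090695429649662)])
[600.5196238  122.37110824] [509.63800889  -0.99687389 281.59861475]
540 82
45 [385.31599504 349.68727068]
49.5 [413.94597067 351.37268679]
58 [469.81651253 354.85113923]
66.5 [528.12606374 358.75111859]
70 [552.87187816 360.49026199]
```

View pics/w11.png

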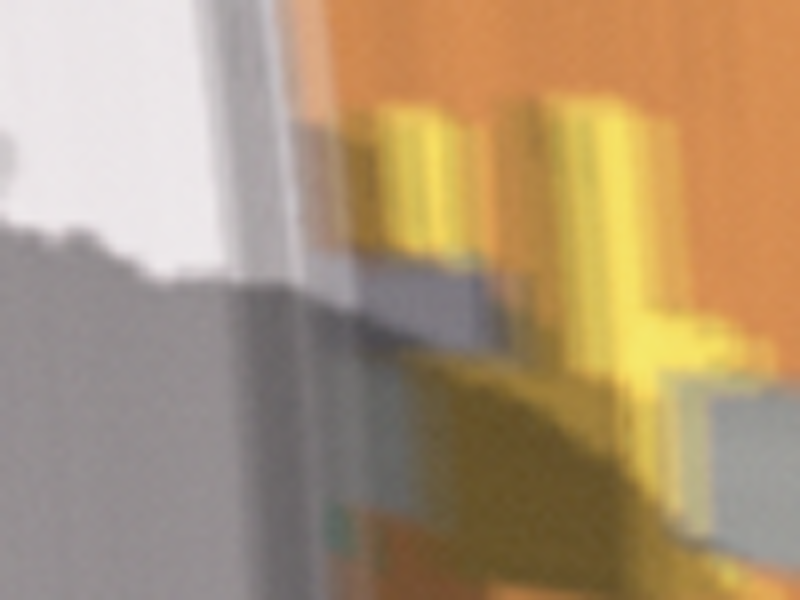

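The wrist crop shows the pointer tip at (490,305), between the lower finger (345–470) and the upper finger (500–680). By both cameras it is within about 2 mm of the gap's middle. I'll rise clear and hand in.

```bash
python3 -m inch '[[0,0,-0.04,0,0.6],[0,0,-0.08,0,0.6],[0,0,-0.1,0,0.6],[0,0,-0.1,0,0.6],[0,0,-0.1,0,0.6]]' && python3 -c "
from plant import *
print(close_job())"
```

```text
time: 38.53
tool_pos: [501.7, -77.7, 400.6]
tcp_rot: [3.139, 0.001, 1.471]
contact_force: [-0.5, 0.1, -0.4]
grip_width: 55.1
finger_force: 0.0
the job is handed in; nothing more can be done
None
```

The job is handed in after 38.5 s: the one whistle and six brass collars are in the pan, and in the last pictures the pointer stood between the gate fingers, within about 2 mm of the middle (no verdict was returned).

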